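Snap the filter's pipe clip shut with the pliers

ROBOT

A 6-joint arm with a two-finger parallel gripper is mounted at the origin on a cart in front of the work surface, level with it; the furniture and walls round the work are solid. World frame = base frame: x ahead of the robot, y to its left, z up, the work surface at z = 0. Lengths are in mm, angles in rad, forces in N, time in s.
With the tool pointing down it reaches from about 350 to 875 mm from the base axis. Payload 4.2 kg.
Tool frame: the origin (TCP) lies at the very end of the fingers, on their centre line; the grasp point (between the pads) lies 19 mm behind it; z points along the fingers, y is the direction in which the jaws open and shut (so a half turn about z gives the same grasp; the last joint's range is limited). The gripper opens to 85 mm and grips with 20 to 120 N. Pads are 22 mm wide; open, the fingers measure 114 mm over their backs; the gripper's body (76 mm by 85 mm) begins 54 mm behind the grasp point. The pads swing forward as they close: fully open they stand 13 mm farther back than shut.
Start: joints at [1.603, 0.385, 0.008, 0, -1.194, -0.259], TCP at [140.507, 608.98, 231.312] pointing down, gripper open.
Joint ranges: [-3.14, 3.14], [-1.21, 2.06], [-1.07, 1.41], [-3.16, 2.05], [-2.99, -0.16], [-3.1, 3.1]. Speed limits (rad/s): [2.79, 2.79, 3.14, 3.14, 3.14, 3.14].

INTERFACE

Orientations are given as a unit quaternion [x, y, z, w].
In Python, from bench import telemetry, eyes, arm gives the robot as it stands. The module is installed in compiled form; this text tells all that it offers.
- The arm moves only by the tool move_arm, never from a script. Its argument "deltas" is text: rows parted by semicolons, each of 6 numbers parted by spaces: the shift along the tool's x, y, z in cm, then the turn, a rotation vector about the tool's x, y, z in rad. A call has 1 to 12 rows; each row shifts and turns the commanded pose from where the row before left it, along the tool's axes as they then stand; what a row does not reach is not made up. A row lasts 1/8 s, in which the tool goes at most 62.5 mm and 10.7 degrees, less where a joint would pass 70% of its speed; a pose out of reach is approached as far as the arm can. A call is refused whole if a number of a shift passes 6.25 or a number of a turn 0.188, either way. A call with a gripper value outside its range is refused whole. "grip" is the finger opening in cm, from 0 to 8.54, set as the call begins (left out, the last holds). The fingers move at their own pace and stop on an object; the grip force is fixed at half the most. Time passes only in rows, so rows that do not move let the fingers close. It gives the time, the measured TCP pose, the force and the opening at its end, in the units of the state.
- telemetry.read_state(): the state, without advancing time (a new reading comes with each control period).
- eyes.get_image(name): name is "side" or "top" or "wrist"; returns a dict with "pixels" (420x560x3 uint8, blue, green, red), "range_z" (420x560 float32, mm along the optical axis (not along the pixel's ray), 0 where there is no reading), "fx", "fy", "cx", "cy" (pixels), "origin" and "orientation" of the camera in the world; the wrist camera has in their place "tool_from_camera" (4x4, takes a point from camera to tool coordinates, whose origin is the TCP and whose axes are the flange's). Camera axes: x right, y up, looking along -z (the intrinsics and any distortion apply to the point x, -y, -z); pixel columns grow to the right and rows downward; lengths in mm; the calibration is good to about 2 mm. The wrist camera is an equidistant fisheye: a pixel r from the principal point sees the ray r / f radians off the axis. A picture is of the moment at which its call begins: read the wrist's pose just before it.
- arm.job_done(): hands the job in, once; it reports no verdict.
Trained networks look in a picture, given as the dict that the camera call returned (one of the last four; its "shot" number tells which), for a name from the list of things; names that differ only in an ending like _2 or _b are one class to them, and where a whole thing is asked for, a point or a joint stands for the part that bears it (a point fixed in the world has none). Each returns a list of dicts, best first, with "p" (0 to 1); they miss things now and then, are a little off and sometimes report something else, mostly with a low value. They report only what shows in the picture. A call takes as long as a camera call.
- eyes.boxes_of(picture, name): "point" ([x, y, z] in mm, in world coordinates, good to about 4 mm: the middle of the surface that is visible of it).
The state is a dict: "clock": time; "joints": joint angles; "joint_vel": joint speeds; "joint_efforts": joint torques, N m; "position": TCP position; "ee_rot": TCP orientation; "contact_force": force on the tool from outside, world axes, zero at the start; "wrist_torque": the same for the moment, N m; "gripper_width": finger opening in mm.
Only numpy, scipy, OpenCV 4.12 (cv2) and the standard library are available. Lean on these libraries where they do the work, as an engineer would, in place of code of your own. Each camera call takes 0.05 s, during which the arm holds its last target.

TASK

Take the pliers from the wooden board and, with their jaws round the two ears of the open clip on the water filter's pipe, squeeze the handles until the clip snaps shut and stays shut. The clip is brittle, so squeeze no harder than it takes and do not touch it with the gripper itself. Then lay the pliers flat back on the board, leaving the other things on the worktop alone.

Things in the scene. Friction and masses are not known exactly. Their poses are not given: they have to be found in the camera images.
- pliers: Sprung pliers, steel jaws, black rubber grips, 160 g, lying flat (hinge pin upright) on the wooden board. Origin: under the hinge pin, on the underside; +x to the jaws, +z up. Grips: x -100 to -34, z 0 to 22. Jaws: x 18 to 62, z 4 to 18, 8 mm thick; open, their inner faces are 26 mm apart at x 40 and 31 mm at the tips (47 mm outside), parallel when closed by 0.24 rad. Balance point near x -57
- pliers_grip (a point): midway between the rubber grips, 64 mm behind the hinge pin, 11 mm over the underside: where to take the pliers. Here the grips measure 57 mm over the outsides when open and are nearly parallel. A built-in spring pushes them apart with 12 N open, about 15 N when squeezed, so a grip of 8 to 11 N carries the pliers open; weaker grips let the nose droop
- pliers_nose (a point): midway between the tips of the jaws at mid height, 62 mm ahead of the hinge pin
- pliers_half (a joint): closing of the pliers: 0 fully open, grows as they are squeezed, 0.42 rad at most. Each rad closes the grips 64 mm and the jaws 41 mm at x 41; the ears are shut at about 0.3 rad. Each 10 N at the ears takes some 7 N at the grips on top of the spring's 15 N
- board: flat wooden board 230 x 135 x 12 mm, fixed; origin at the centre of its underside, +x along its length. The pliers lie on it lengthwise with their jaws to its +x end, and the hinge pin about 20 mm to that side of its middle
- filter: white water filter, fixed to the worktop; origin under the upright pipe stub, at worktop height. Base 150 x 92 x 34 mm (x -30 to 120); 19 mm steel pipe stub, topped by a 25 mm wide brass nut, up to z 116; behind it, centred at x 78, the 74 mm wide cartridge, up to z 134
- clip_axis (a point): on the pipe's axis at the mid height of the clip (82 mm above the worktop): centre of the clip's ring. The clip is of black plastic, its ring 29 mm outside, 14 mm tall; it turns lightly on the pipe (joint clip), so it follows the pliers sideways
- clip_ear_fixed (a point): end of the ear that is one with the ring, 38 mm from the pipe's axis; both ears are flat upright tabs, 18 mm tall, 6 mm thick, standing out from the ring (13 to 38 mm from the pipe's axis) on the robot's side. Jaw tips 15 to 28 mm from the pipe's axis hold the ears well
- clip_ear_moving (a point): nominal end of the other ear, 38 mm from the pipe's axis. Open, the two ears spread in a V, about 21 mm over the outsides at their ends; shut they lie side by side, about 14 mm over the outsides. Both figures are up to 1.7 mm more or less from clip to clip, and this point does not tell by how much
- clip_ear (a joint): closing of the clip: 0 open, 0.19 rad snapped shut. Springs back to 0 when let go before about 0.15 rad; past that it snaps over by itself and stays. Pinching it at the ends of the ears takes 8 to 10 N to start it moving, then the resistance falls away; shut, it is solid, and it breaks at more than 25 N
- clip (a joint): turn of the clip on the pipe (rad, anticlockwise from above); 0 when the ears point along the filter's -x
- soup_tin: bystander: low food tin 75 x 75 x 58 mm, loose; origin under its centre
- salt_shaker: bystander: salt shaker 44 x 44 x 90 mm, loose; origin under its centre
- tape_roll: bystander: roll of tape 96 x 95 x 25 mm lying flat, loose; origin under its centre
- keys: bystander: bunch of keys 101 x 122 x 8 mm, loose; origin under its centre

How it is judged (in metres and radians):
On the way, in this order (a step that is already met when the one before it is completed fails the run):
1. the pliers are lifted off the board with the clip still open (height (world z) of pliers_nose above 0.05 m and value of joint clip_ear below 0.05 rad), for 0.1 s.
2. the clip has snapped shut under the pliers' jaws (value of joint clip_ear above 0.175 rad and distance between pliers_nose and clip_axis below 0.05 m), for 0.2 s.
At the end, for the whole second after the job is handed in: clip snapped shut (joint clip_ear over 0.175 rad); pliers flat (tilt under 0.1 rad) and at rest on the board, underside from 4 mm below to 6 mm above its top, hinge pin within 65 mm lengthwise and 50 mm across of the point 20 mm to the jaw side of the board's middle (value of joint clip_ear above 0.175 rad and x of pliers in the frame of board between -0.045 and 0.085 m and y of pliers in the frame of board between -0.05 and 0.05 m and z of pliers in the frame of board between 0.008 and 0.018 m and angle between pliers's own z axis and vertical below 0.1 rad and linear speed of pliers below 0.02 m/s); the robot touches nothing.
It fails at once if the clip is pressed with more than 25 N (it breaks) (contact force between clip_ear and pliers above 25 N).
It fails at once if the gripper or arm touches the clip (contact force between any of the fingers, the arm and clip above 1 N).
It fails at once if a bystander is moved more than 30 mm (distance of any of soup_tin, salt_shaker, tape_roll, keys from where it was at the start of the episode above 0.03 m).
It also fails if it takes over 64 s, if anything falls off the work surface, if the arm or the gripper's body presses on something with over 40 N, if the wrist force passes 120 N, or if a joint passes its speed limit or range.

## Working session

There is one attempt and no reset: what is moved stays moved. The work goes in short steps, Python scripts to look and compute and a tool call to move; the robot and the scene stay as the last step left them, time stands still between calls to the robot, and variables do not carry over. Pictures are saved under pics/ and viewed, and the job is handed in when it is done.

Besides the shell and the picture viewer there is one more tool, called by a JSON object that holds its "api" and its "payload". move_arm: Moves the arm, as the interface text tells. Its arguments: {"type":"object","properties":{"deltas":{"type":"string"},"grip":{"type":"number"}},"required":["deltas"]}

```bash
ls; mkdir -p pics; cat > h.py <<'E'
import numpy as np,cv2
from scipy.spatial.transform import Rotation as R
from bench import telemetry,eyes,arm
def snap(name,fn=None):
    st=telemetry.read_state(); p=eyes.get_image(name)
    if fn: cv2.imwrite('pics/'+fn,p['pixels'])
    return p,st
def world(p,u,v,st=None):
    d=float(p['range_z'][int(v),int(u)])
    x=(u-p['cx'])/p['fx'];y=(v-p['cy'])/p['fy']
    c=np.array([x*d,-y*d,-d])
    return R.from_quat(p['orientation']).apply(c)+np.array(p['origin'])
E
python3 - <<'E'
from h import *
for n in('side','top','wrist'):
    p,st=snap(n,n+'0.png')
    print(n,{k:v for k,v in p.items() if k not in('pixels','range_z')})
    for t in ('pliers','pliers_grip','pliers_nose','board','filter','clip_axis','clip_ear_fixed','clip_ear_moving','soup_tin','salt_shaker','tape_roll','keys'):
        try: print(t,[(np.round(b['point'],1).tolist(),round(b['p'],2)) for b in eyes.boxes_of(p,t)[:2]])
        except Exception as e: print(t,e)
print(st)
E
```

```text
pics
side {'fx': 497.1836464171623, 'fy': 497.1836464171623, 'cx': 279.055486469478, 'cy': 204.5162219908358, 'origin': array([1280.09271357,   94.54062557,  834.04144514]), 'orientation': array([0.23578061, 0.29102699, 0.73007222, 0.57158144]), 'shot': 1}
pliers [([498.1, -128.0, 29.0], 0.76)]
pliers_grip []
pliers_nose [([498.1, -129.6, 33.0], 0.55)]
board [([523.9, -131.2, 11.9], 0.67)]
filter [([724.9, 81.5, 85.8], 0.9)]
clip_axis [([627.1, 74.4, 89.0], 0.54)]
clip_ear_fixed [([626.2, 74.6, 85.8], 0.51)]
clip_ear_moving [([622.0, 69.8, 92.0], 0.54)]
soup_tin [([639.4, -272.1, 57.1], 0.89), ([391.2, 95.6, 2.8], 0.2)]
salt_shaker [([687.1, -191.6, 58.3], 0.69)]
tape_roll [([746.6, -131.8, 23.2], 0.76)]
keys [([391.6, 96.3, 5.3], 0.57)]
top {'fx': 522.8744589181318, 'fy': 522.8744589181318, 'cx': 280.2884636058244, 'cy': 205.8425162670021, 'origin': array([ 416.02051662,  -80.50215856, 1162.09498047]), 'orientation': array([ 0.05886205, -0.04877333, -0.69671012,  0.71326813]), 'shot': 2}
pliers [([494.8, -133.3, 30.9], 0.67)]
pliers_grip [([492.6, -129.7, 28.4], 0.7)]
pliers_nose [(
[... 1121 characters left out ...]
ts': array([ 1.60259565e+00,  3.84708218e-01,  7.90234584e-03,  2.08903712e-05,
       -1.19401269e+00, -2.58591784e-01]), 'joint_vel': array([ 6.83019145e-04,  6.33387102e-04, -9.20118683e-04,  7.04481017e-04,
        1.86880365e-04,  1.50177464e-05]), 'joint_efforts': array([-8.08790519e-04, -3.92084420e+01,  1.88615227e+01,  4.19068113e+00,
       -3.20121335e-04,  1.26103646e-05]), 'position': array([140.51496254, 608.97907489, 231.31113532]), 'ee_rot': array([ 9.93577969e-01, -1.13149547e-01,  1.12185453e-05,  9.59358537e-06]), 'contact_force': array([-0.31994732, -0.18899197, -0.3498619 ]), 'wrist_torque': array([0.01151313, 0.04234006, 0.01483525]), 'gripper_width': 85.10309881333744}
```

View pics/side0.png

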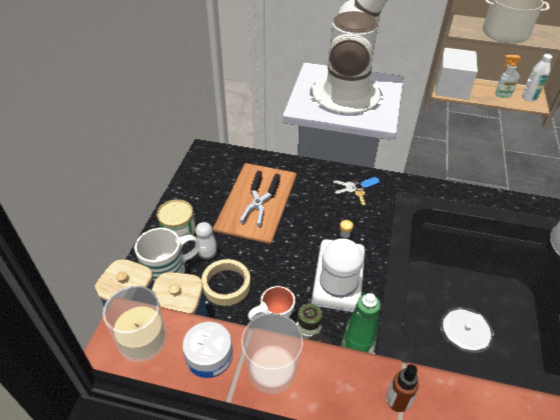

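View pics/top0.png

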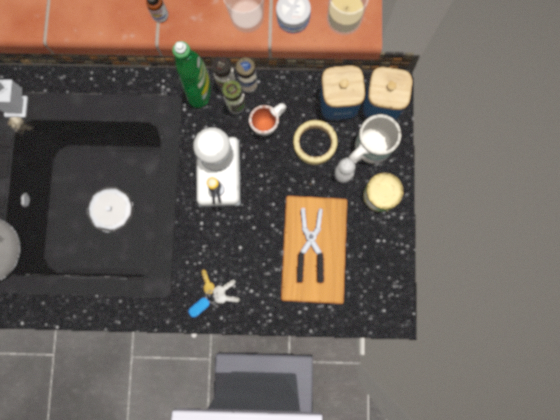

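The side and top views show the pliers on the board (top view, hinge about (311,237), jaws pointing up towards +x). The filter pipe is at about (213,184) with its ears towards the robot. Next I zoom in.

```bash
python3 - <<'E'
from h import *
p,st=snap('top')
np.save('toppix.npy',p['pixels']);
im=p['pixels']
a=cv2.resize(im[190:310,270:360],None,fx=6,fy=6,interpolation=cv2.INTER_CUBIC)[:600]
a=cv2.resize(im[192:308,270:360],(90*5,116*5),interpolation=cv2.INTER_CUBIC)
b=cv2.resize(im[170:215,190:245],(550,450),interpolation=cv2.INTER_CUBIC)
cv2.imwrite('pics/a.png',a);cv2.imwrite('pics/b.png',b)
import pickle;pickle.dump(p,open('top.pkl','wb'))
for v in range(196,305,4): print(v,[int(round(world(p,u,v)[2])) for u in range(286,346,2)])
print('filter')
for v in range(174,212,2): print(v,[int(round(world(p,u,v)[2])) for u in range(196,240,2)])
E
```

```text
196 [0, 10, 11, 6, 13, 7, 9, 10, 1, 0, 3, 1, 5, 1, 3, 1, 3, 1, -1, -1, -2, 0, -3, 1, 3, 0, 4, 2, 0, 0]
200 [-1, 10, 11, 14, 14, 17, 8, 10, 12, 14, 10, 11, 11, 13, 11, 11, 11, 13, 9, 9, 17, 7, 14, 10, 12, 13, 12, 10, 12, 12]
204 [10, 14, 10, 10, 13, 12, 13, 17, 10, 14, 14, 15, 13, 9, 14, 12, 11, 12, 13, 14, 13, 10, 15, 12, 9, 12, 17, 13, 14, 15]
208 [10, 17, 10, 11, 11, 6, 11, 17, 29, 27, 14, 13, 15, 16, 11, 12, 12, 31, 13, 15, 15, 13, 9, 13, 13, 10, 12, 12, 12, 9]
212 [10, 11, 6, 11, 9, 13, 9, 15, 34, 27, 16, 14, 11, 13, 11, 13, 26, 29, 13, 14, 11, 11, 11, 13, 12, 13, 12, 13, 12, 12]
216 [16, 14, 12, 15, 8, 11, 10, 10, 30, 29, 14, 12, 11, 16, 12, 15, 32, 30, 11, 11, 9, 13, 10, 10, 11, 11, 16, 13, 11, 18]
220 [12, 8, 11, 13, 11, 13, 8, 12, 30, 35, 11, 10, 13, 11, 14, 11, 31, 28, 10, 8, 8, 11, 8, 10, 15, 13, 10, 15, 14, 17]
224 [11, 13, 13, 16, 13, 14, 13, 14, 11, 31, 26, 10, 11, 14, 14, 10, 29, 30, 16, 15, 15, 12, 9, 15, 14, 12, 12, 12, 13, 11]
228 [14, 14, 12, 16, 12, 12, 12, 8, 26, 34, 29, 15, 12, 14, 14, 28, 25, 28, 13, 12, 9, 12, 10, 13, 13, 14, 9, 10, 12, 13]
232 [13, 16, 12, 11,
[... 3320 characters left out ...]
6, 32, 33, 27]
196 [0, 33, 36, 34, 36, 35, 35, 31, 95, 93, 42, 92, 83, 35, 34, 35, 34, 35, 35, 30, 32, 26]
198 [-1, 34, 38, 30, 37, 36, 33, 32, 95, 84, 31, 92, 92, 37, 35, 33, 29, 36, 33, 33, 31, 28]
200 [-4, 32, 30, 33, 36, 33, 33, 33, 91, 93, 26, 90, 90, 32, 32, 29, 30, 35, 28, 34, 29, 21]
202 [-1, -2, 26, 30, 30, 29, 31, 27, 90, 91, 26, 28, 76, 31, 27, 28, 29, 26, 28, 32, 23, 13]
204 [-3, 2, 7, 20, 18, 19, 19, 16, 15, 12, 15, 12, 14, 9, 6, 4, 0, 8, 9, 4, 2, 4]
206 [3, -1, 0, -1, 1, 3, 0, 0, 1, 1, 0, -2, 2, 5, 4, 1, 2, 3, -2, 2, 1, -1]
208 [5, 3, 2, 1, 0, 1, 2, -4, -2, 3, -3, 0, -2, 1, 3, 0, 2, 5, -3, -1, -2, -1]
210 [3, 0, 1, -1, 1, 5, 0, -1, -2, 1, 1, 0, 5, -3, 3, 2, -1, 6, -2, 0, 1, -1]
```

View pics/a.png

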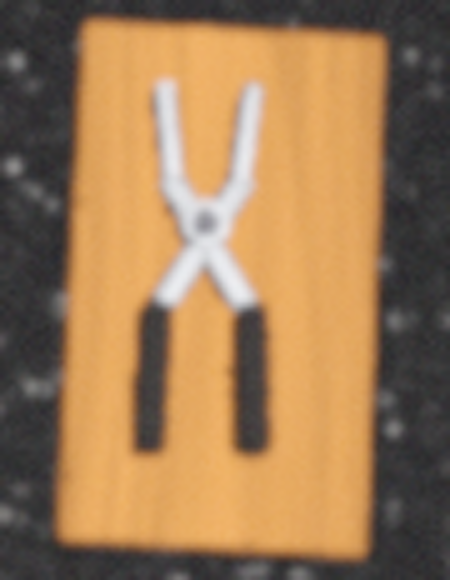

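View pics/b.png

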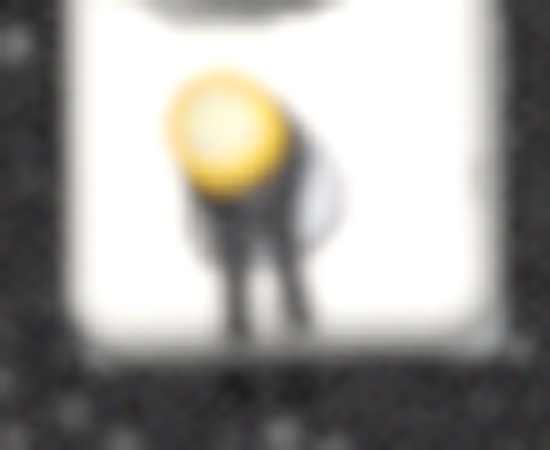

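```bash
cat >> h.py <<'E'
def atz(p,u,v,z):
    x=(u-p['cx'])/p['fx'];y=(v-p['cy'])/p['fy']
    d=R.from_quat(p['orientation']).apply([x,-y,-1.]); o=np.array(p['origin'])
    return o+d*(z-o[2])/d[2]
E
python3 - <<'E'
from h import *
import pickle
p=pickle.load(open('top.pkl','rb'))
A=lambda u,v,z:atz(p,u/5+270-.4,v/5+192-.4,z).round(1)
B=lambda u,v,z:atz(p,u/10+190-.45,v/10+170-.45,z).round(1)
print('pin',A(205,222,34),'tips',A(165,82,30),A(254,87,30))
print('grip ends',A(148,450,34),A(253,450,34),'front',A(155,308,34),A(247,308,34))
print('board',A(82,18,12),A(386,36,12),A(58,543,12),A(366,560,12))
print('nut',B(227,131,116),'ears end',B(238,330,91),B(300,325,91), 'root',B(232,235,91),B(278,235,91))
print('ear edge at row325',[B(u,325,91) for u in (226,250,288,314)])
# pliers mask from depth & board
Z=np.zeros((420,560));P=np.zeros((420,560,3))
pts=[]
for v in range(200,290):
  for u in range(290,340):
    w=world(p,u,v)
    if 22<w[2]<45: pts.append(w)
pts=np.array(pts);
for a in range(380,580,10):
    s=pts[(pts[:,0]>=a)&(pts[:,0]<a+10)]
    if len(s): print(a,len(s),s[:,1].min().round(),s[:,1].max().round(),s[:,1].mean().round(1))
print(telemetry.read_state()['clock'])
E
```

```text
pin [ 524.6 -129.4   34. ] tips [ 586.  -111.1   30. ] [ 584.7 -150.    30. ]
grip ends [ 426.4 -106.6   34. ] [ 427.5 -151.4   34. ] front [ 487.  -108.5   34. ] [ 487.9 -148.    34. ]
board [616.7 -74.   12. ] [ 611.6 -209.6   12. ] [385.8 -68.9  12. ] [ 381.9 -202.1   12. ]
nut [621.2  76.5 116. ] ears end [584.1  76.1  91. ] [585.4  63.2  91. ] root [604.1  78.2  91. ] [604.3  68.6  91. ]
ear edge at row325 [array([585.1,  78.6,  91. ]), array([585.2,  73.6,  91. ]), array([585.4,  65.7,  91. ]), array([585.5,  60.3,  91. ])]
420 27 -157.0 -102.0 -127.2
430 61 -160.0 -102.0 -131.2
440 66 -159.0 -102.0 -128.4
450 61 -159.0 -101.0 -128.8
460 60 -159.0 -101.0 -132.6
470 68 -159.0 -103.0 -130.0
480 62 -157.0 -103.0 -128.6
490 57 -155.0 -107.0 -131.7
500 54 -146.0 -113.0 -129.6
510 36 -142.0 -120.0 -131.3
520 52 -144.0 -118.0 -130.1
530 56 -148.0 -113.0 -130.5
540 45 -150.0 -111.0 -130.0
550 34 -150.0 -110.0 -129.4
560 36 -152.0 -110.0 -132.3
570 34 -152.0 -110.0 -129.6
2.0
```

{"api": "move_arm", "payload": {"deltas": "0 0 0 0 0 -0.106;0 0 0 0 0 -0.106;4.75 3.25 0 0 0 0;4.75 3.25 0 0 0 0;4.75 3.25 0 0 0 0;4.75 3.25 0 0 0 0;2.6 5.6 0 0 0 0;2.6 5.6 0 0 0 0;2.6 5.6 0 0 0 0;2.6 5.6 0 0 0 0;2.6 5.6 0 0 0 0", "grip": 8.54}}

```text
clock: 3.38
position: [455.0, 192.5, 231.8]
ee_rot: [1.0, -0.007, 0.0, -0.0]
contact_force: [1.1, 0.5, 0.1]
gripper_width: 84.9
```

{"api": "move_arm", "payload": {"deltas": "0.17 5.37 1 0 0 0;0.17 5.37 1 0 0 0;0.17 5.37 1 0 0 0;0.17 5.37 1 0 0 0;0.17 5.37 1 0 0 0;0.17 5.37 1 0 0 0;0 0 0 0 0 0"}}

```text
clock: 4.25
position: [458.9, -130.9, 170.5]
ee_rot: [1.0, -0.01, -0.001, 0.0]
contact_force: [-0.2, -0.5, -0.5]
gripper_width: 85.6
```

```bash
python3 - <<'E'
from h import *
p,st=snap('wrist','w1.png')
print(st['position'],st['ee_rot'],st['clock'])
import pickle;pickle.dump((p,st),open('w1.pkl','wb'))
E
```

```text
[ 458.92764407 -130.92565467  170.46236755] [ 9.99946089e-01 -1.03385232e-02 -9.63303297e-04  8.13111069e-05] 4.25
```

View pics/w1.png

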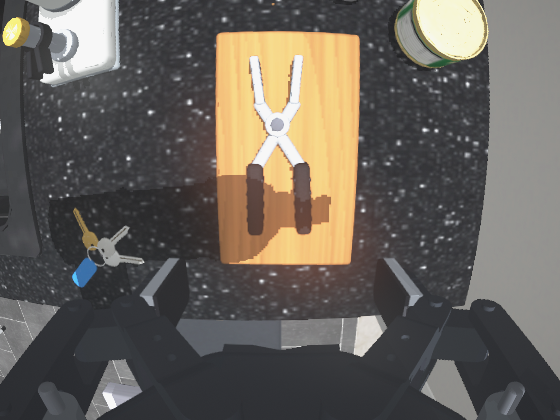

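The wrist view shows the pin at (277,125), the jaw tips at (255,58) and (298,57), and the grip rear ends at (255,233) and (303,233). The fingers straddle them.

```bash
cat >> h.py <<'E'
def wray(p,st,u,v):
    a=np.array([(u-p['cx'])/p['fx'],(v-p['cy'])/p['fy']]);r=np.hypot(*a)
    s=np.sin(r)/r if r>1e-9 else 1
    c=np.array([a[0]*s,-a[1]*s,-np.cos(r)])
    T=np.array(p['tool_from_camera']);Rt=R.from_quat(st['ee_rot'])
    return Rt.apply(T[:3,3])+np.array(st['position']), Rt.apply(T[:3,:3]@c)
def watz(p,st,u,v,z):
    o,d=wray(p,st,u,v); return (o+d*(z-o[2])/d[2]).round(1)
E
python3 - <<'E'
from h import *
import pickle
p,st=pickle.load(open('w1.pkl','rb'))
for n,u,v,z in [('pin',277.5,124.5,34),('tipL',255,57,30),('tipR',298,57,30),('gL',255,233,30),('gR',303,233,30),('gLo',246.5,200,23),('gRo',310.5,200,23),('fL',255,167,34),('fR',302,165,34)]: print(n,watz(p,st,u,v,z))
im=cv2.resize(p['pixels'][40:250,200:370],None,fx=2.8,fy=2.8,interpolation=cv2.INTER_CUBIC);cv2.imwrite('pics/w1z.png',im)
E
```

```text
pin [ 525.  -130.2   34. ]
tipL [ 585.2 -112.1   30. ]
tipR [ 584.3 -148.9   30. ]
gL [ 427.3 -107.2   30. ]
gR [ 426.5 -151.4   30. ]
gLo [ 457.1 -100.1   23. ]
gRo [ 455.9 -158.9   23. ]
fL [ 488.8 -110.    34. ]
fR [ 489.7 -150.6   34. ]
```

View pics/w1z.png

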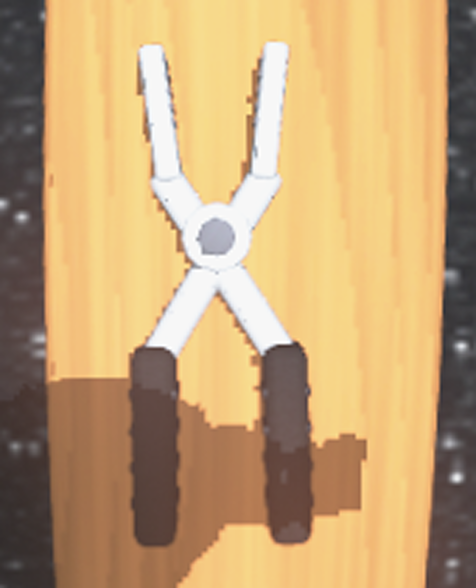

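{"api": "move_arm", "payload": {"deltas": "0.2 -0.1 4 0 0 -0.01;0 0 4 0 0 0;0 0 4 0 0 0;0 0 2.5 0 0 0;0 0 1 0 0 0;0 0 0.2 0 0 0;0 0 0 0 0 0;0 0 0 0 0 0"}}

```text
clock: 5.3
position: [462.6, -126.9, 15.3]
ee_rot: [1.0, -0.002, 0.001, -0.0]
contact_force: [1.0, -0.6, -0.3]
gripper_width: 85.3
```

{"api": "move_arm", "payload": {"deltas": "-0.16 0.29 0.35 0 0 0;0 0 0 0 0 0;0 0 0 0 0 0"}}

```text
clock: 5.68
position: [460.2, -130.1, 10.9]
ee_rot: [1.0, -0.003, 0.0, 0.0]
contact_force: [-0.1, -0.3, -1.3]
gripper_width: 85.5
```

```bash
python3 - <<'E'
from h import *
p,st=snap('wrist','w2.png')
print(st['position'],st['ee_rot'],st['clock'],st['contact_force'])
E
```

```text
[ 460.23415317 -130.06182357   10.8653041 ] [ 9.99996863e-01 -2.50437961e-03  4.93663818e-05  9.24649673e-06] 5.675 [-0.1432402  -0.27277419 -1.25946369]
```

View pics/w2.png

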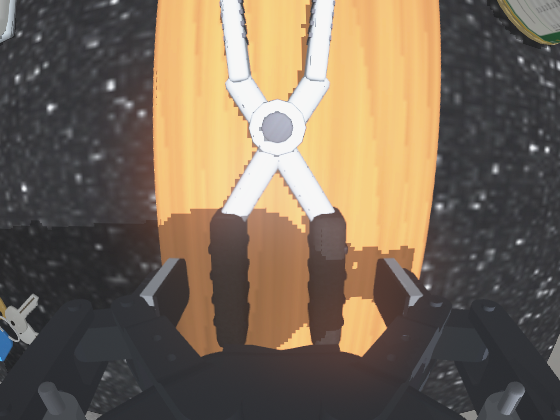

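The fingers straddle the grips: pads at about (165,290) and (397,290), grips at (230,280) and (327,280). Now I close them gently.

{"api": "move_arm", "payload": {"deltas": "0 0 0 0 0 0;0 0 0 0 0 0;0 0 0 0 0 0;0 0 0 0 0 0", "grip": 5.8}}

```text
clock: 6.22
position: [460.3, -129.8, 10.9]
ee_rot: [1.0, -0.002, 0.0, -0.0]
contact_force: [-0.1, 3.3, 1.7]
gripper_width: 57.6
```

{"api": "move_arm", "payload": {"deltas": "0 0 0 0 0 0;0 0 0 0 0 0;0 0 0 0 0 0", "grip": 5.6}}

```text
clock: 6.6
position: [460.4, -129.9, 11.2]
ee_rot: [1.0, -0.002, 0.0, 0.0]
contact_force: [-1.4, 2.4, 5.4]
gripper_width: 56.6
```

{"api": "move_arm", "payload": {"deltas": "0 0 -0.05 0 0 0;0 0 0 0 0 0;0 0 0 0 0 0", "grip": 5.45}}

```text
clock: 6.98
position: [460.4, -129.9, 11.5]
ee_rot: [1.0, -0.002, 0.0, 0.0]
contact_force: [-0.8, 2.2, 4.8]
gripper_width: 54.8
```

```bash
python3 - <<'E'
from h import *
p,st=snap('wrist','w3.png')
print(st['position'],st['ee_rot'],st['clock'],st['contact_force'],st['gripper_width'])
E
```

```text
[ 460.38632667 -129.92157538   11.49461801] [ 9.99997185e-01 -2.36726363e-03  1.59300124e-04  6.04231263e-07] 6.975 [-0.84693367  2.18389953  4.81510992] 54.80256768515373
```

View pics/w3.png

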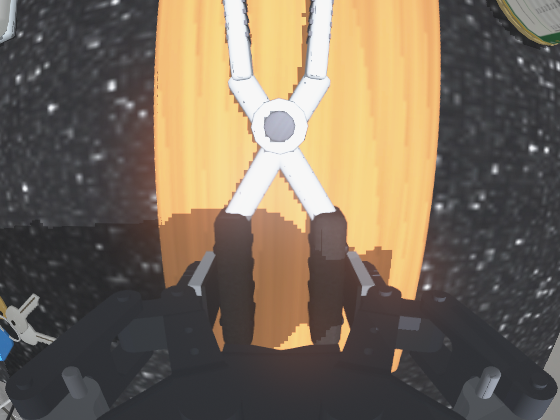

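The grips are held at 54.8 mm. Lifting.

{"api": "move_arm", "payload": {"deltas": "0 0 -0.5 0 0 0;0 0 -1.5 0 0 0;0 0 -2.5 0 0 0;0 0 -2.5 0 0 0;0 0 -1 0 0 0;0 0 0 0 0 0;0 0 0 0 0 0"}}

```text
clock: 7.9
position: [459.3, -129.9, 90.2]
ee_rot: [1.0, -0.003, -0.001, -0.0]
contact_force: [-0.3, 0.2, -2.6]
gripper_width: 54.7
```

```bash
python3 - <<'E'
from h import *
p,st=snap('wrist','w4.png')
print(st['position'],st['ee_rot'],st['clock'],st['contact_force'],st['gripper_width'])
import pickle;pickle.dump((p,st),open('w4.pkl','wb'))
q,_=snap('side');z=cv2.resize(q['pixels'][110:310,200:400],(600,600),interpolation=cv2.INTER_CUBIC);cv2.imwrite('pics/s4.png',z)
for u,v in [(277,127)]+[(x,y) for x in(232,236,240,320,324) for y in(20,50)]:
    # fisheye range along optical axis
    print(u,v,p['range_z'][v,u])
E
```

```text
[ 459.3394554  -129.94004646   90.23952784] [ 9.99995957e-01 -2.59262895e-03 -1.16518211e-03 -8.02749340e-05] 7.9 [-0.32881551  0.22319874 -2.56671721] 54.72520565523337
277 127 115.80651
232 20 109.69969
232 50 112.198296
236 20 108.84928
236 50 112.45575
240 20 108.59949
240 50 112.60895
320 20 109.56722
320 50 112.450874
324 20 108.38976
324 50 112.99858
```

View pics/w4.png

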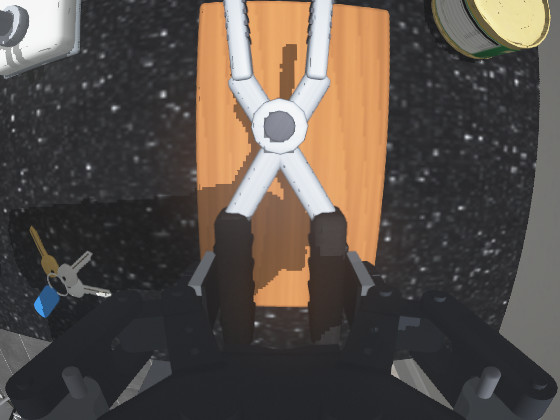

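View pics/s4.png

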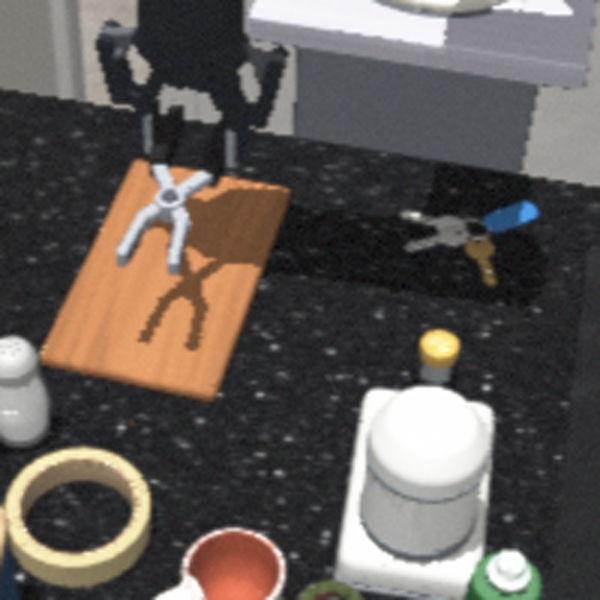

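The pliers are held level and open: hinge at (279,125) in the wrist view, the same as when they lay on the board. Next I look at the ears from beside and above.

{"api": "move_arm", "payload": {"deltas": "0 0 -2 0 0 0;1 -2 -2 0 0 0;2 -4 -2 0 0 0;2 -4 0 0 0 0;1.5 -3 0 0 0 0;0.5 -1 0 0 0 0;0 0 0 0 0 0;0 0 0 0 0 0;0 0 0 0 0 0"}}

```text
clock: 9.12
position: [530.4, 8.8, 151.3]
ee_rot: [1.0, -0.003, -0.0, 0.0]
contact_force: [-0.5, 0.3, -0.7]
gripper_width: 54.5
```

```bash
python3 - <<'E'
from h import *
p,st=snap('wrist','w5.png')
print(st['position'],st['ee_rot'],st['clock'],st['contact_force'],st['gripper_width'])
import pickle;pickle.dump((p,st),open('w5.pkl','wb'))
E
```

```text
[530.38199454   8.77553767 151.26859496] [ 9.99995382e-01 -3.02874842e-03 -2.37989407e-04  8.03767614e-05] 9.125 [-0.45432719  0.29780198 -0.70478596] 54.538256501028854
```

View pics/w5.png

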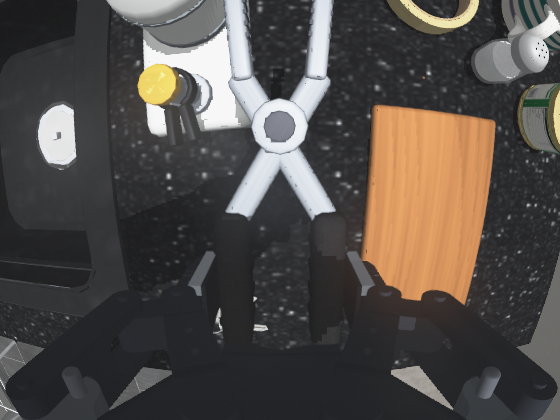

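```bash
python3 - <<'E'
from h import *
import pickle
p,st=pickle.load(open('w5.pkl','rb'))
im=cv2.resize(p['pixels'][55:160,130:250],(720,630),interpolation=cv2.INTER_CUBIC)[:600]
cv2.imwrite('pics/w5z.png',im)
E
```

```text
(no output)
```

View pics/w5z.png

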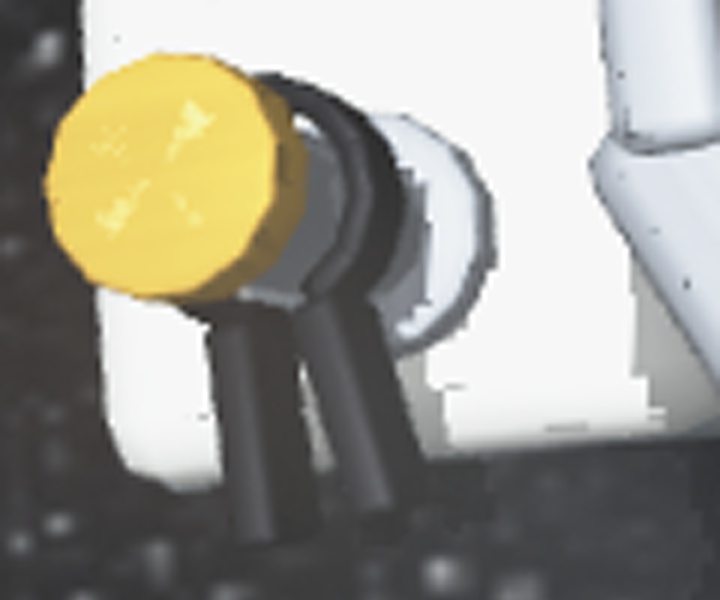

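```bash
python3 - <<'E'
from h import *
import pickle
p,st=pickle.load(open('w5.pkl','rb'))
f=lambda u,v,z:watz(p,st,u/6+130-.42,v/6+55-.42,z)
print('nut',f(160,175,116))
for n,u,v in [('Lend l',233,540),('Lend r',272,540),('Rend l',352,513),('Rend r',390,510),('Lroot l',208,330),('Lroot r',262,330),('Rroot l',298,310),('Rroot r',340,300)]: print(n,f(u,v,91))
o,d=wray(p,st,220,109)
for v in range(107,150,3):
    row=[]
    for u in range(160,206,2):
        r=float(p['range_z'][v,u]); o,d=wray(p,st,u,v)
        T=np.array(p['tool_from_camera']); ax=R.from_quat(st['ee_rot']).apply(-T[:3,2])
        w=o+d*(r/np.dot(d,ax)); row.append(int(round(w[2])))
    print(v,row)
E
```

```text
nut [622.8  77.8 116. ]
Lend l [586.1  80.3  91. ]
Lend r [585.8  75.7  91. ]
Rend l [588.3  66.6  91. ]
Rend r [588.4  62.3  91. ]
Lroot l [609.   82.3  91. ]
Lroot r [608.5  76.1  91. ]
Rroot l [610.4  72.   91. ]
Rroot r [611.1  67.2  91. ]
107 [90, 89, 89, 88, 90, 89, 88, 87, 80, 91, 90, 92, 90, 90, 89, 81, 75, 48, 46, 47, 47, 46, 45]
110 [34, 34, 90, 91, 91, 89, 91, 85, 81, 76, 91, 91, 91, 91, 88, 85, 79, 48, 46, 46, 46, 43, 39]
113 [34, 34, 91, 91, 91, 90, 89, 86, 82, 78, 91, 92, 92, 91, 90, 87, 82, 74, 44, 40, 36, 34, 33]
116 [33, 34, 33, 92, 91, 92, 90, 87, 83, 77, 35, 90, 92, 90, 90, 89, 84, 79, 34, 34, 34, 34, 35]
119 [33, 33, 33, 91, 92, 89, 91, 89, 81, 79, 75, 91, 92, 91, 91, 91, 84, 81, 75, 34, 32, 34, 33]
122 [34, 34, 35, 89, 91, 91, 90, 87, 84, 78, 77, 90, 92, 91, 90, 89, 87, 84, 80, 32, 34, 32, 33]
125 [33, 33, 34, 92, 91, 90, 91, 90, 84, 81, 75, 33, 91, 91, 91, 91, 90, 85, 81, 32, 32, 31, 32]
128 [32, 33, 32, 91, 90, 90, 91, 89, 86, 81, 76, 31, 30, 91, 89, 91, 90, 90, 82, 78, 29, 29, 29]
131 [32, 31, 31, 30, 91, 91, 91, 90, 88, 83, 79, 28, 28, 91, 91, 91, 91, 89, 86, 80, 75, 4, 4]
134 [27, 27, 27, 27, 91, 91, 93, 91, 87, 83, 79, 76, 2, 90, 90, 92, 92, 91, 88, 82, 78, 0, 0]
137 [0, 1, 0, 0, 91, 91, 91, 91, 89, 84, 82, 74, 1, 0, 92, 91, 91, 92, 89, 85, 80, 0, 0]
140 [-1, 0, -1, 0, 92, 90, 91, 90, 90, 88, 81, 76, 0, 0, -1, 91, 90, 90, 75, 0, -1, -1, 1]
143 [0, 1, 2, 0, 91, 91, 91, 90, 90, 87, 81, 76, -1, 0, 0, -1, -1, 1, 1, 0, 1, 0, 1]
146 [-1, -1, -1, 0, 0, 90, 89, 0, 1, 0, 0, 0, -1, -1, 1, 0, 0, -1, 0, -1, -1, 0, 0]
149 [0, 0, 1, 1, -1, 1, 0, 0, 0, 1, 1, -1, -1, 1, 1, -3, 0, -1, -2, 1, 1, -1, 0]
```

The zoom shows the ear tops at z 91, with the ear ends between y≈80 and y≈61 at x≈587. The bisector yaw is about 0.18. Now I check the pin in the tool frame.

```bash
python3 - <<'E'
from h import *
import pickle
p,st=pickle.load(open('w5.pkl','rb'))
zz=st['position'][2]
print('pin',watz(p,st,279,125.5,zz+0.5+22)-st['position'])
for n,u in [('Ljaw in',251),('Rjaw in',309),('Ljaw out',231),('Rjaw out',329)]: print(n,watz(p,st,u,50,zz+18.5)-st['position'])
def W(u,v):
    r=float(p['range_z'][v,u]); o,d=wray(p,st,u,v);T=np.array(p['tool_from_camera']); ax=R.from_quat(st['ee_rot']).apply(-T[:3,2])
    return (o+d*(r/np.dot(d,ax))-st['position']).round(1)
for u,v in [(279,125),(242,60),(318,60),(240,30),(320,30),(238,5),(322,5)]: print(u,v,W(u,v))
E
```

```text
pin [65.61800546 -0.47553767 22.53140504]
Ljaw in [95.11800546  9.92446233 18.53140504]
Rjaw in [ 95.01800546 -11.87553767  18.53140504]
Ljaw out [95.51800546 17.62446233 18.53140504]
Rjaw out [ 95.21800546 -19.47553767  18.53140504]
279 125 [65.8 -0.4 21.4]
242 60 [91.2 13.3 18.7]
318 60 [ 91.1 -15.3  18.4]
240 30 [103.6  14.2  18.1]
320 30 [103.2 -16.2  18.7]
238 5 [114.8  15.2  17.2]
322 5 [114.2 -17.2  18.3]
```

{"api": "move_arm", "payload": {"deltas": "-2 -0.7 0 0 0 0;-4 -1.5 0 0 0 0;-3 -1 0 0 0 0;-0.6 -0.27 0 0 0 -0.093;0 0 1.9 0 0 -0.093;0 0 3 0 0 0;0 0 2 0 0 0;0 0 1 0 0 0;0 0 0 0 0 0;0 0 0 0 0 0"}}

```text
clock: 10.42
position: [435.8, 45.1, 73.1]
ee_rot: [0.996, 0.091, 0.001, -0.0]
contact_force: [0.3, 0.7, -2.0]
gripper_width: 54.7
```

```bash
python3 - <<'E'
from h import *
import pickle
p,st=snap('wrist','w6.png')
print(st['position'],R.from_quat(st['ee_rot']).as_matrix().round(3),st['clock'],st['gripper_width'])
q,_=snap('top');pickle.dump(q,open('t6.pkl','wb'))
cv2.imwrite('pics/t6.png',cv2.resize(q['pixels'][150:280,180:330],(690,598),interpolation=cv2.INTER_CUBIC))
E
```

```text
[435.78337473  45.06634819  73.1017012 ] [[ 0.984  0.18   0.002]
 [ 0.18  -0.984  0.001]
 [ 0.002 -0.    -1.   ]] 10.425 54.70561221146936
```

View pics/t6.png

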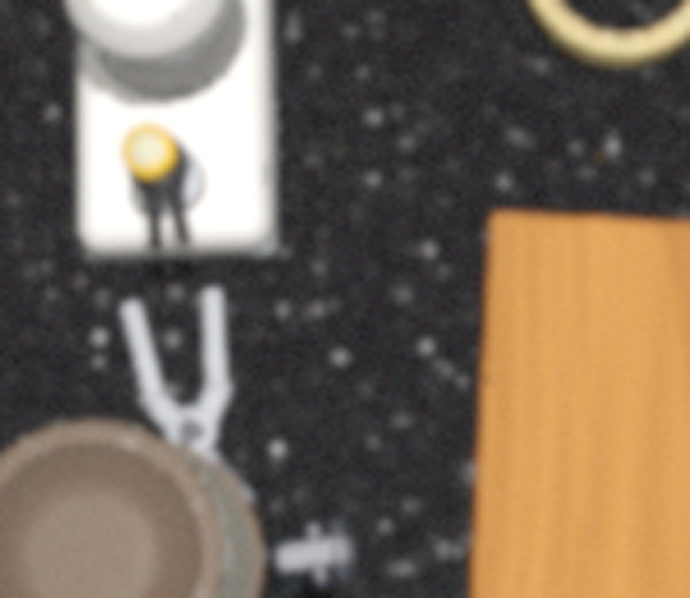

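View pics/w6.png

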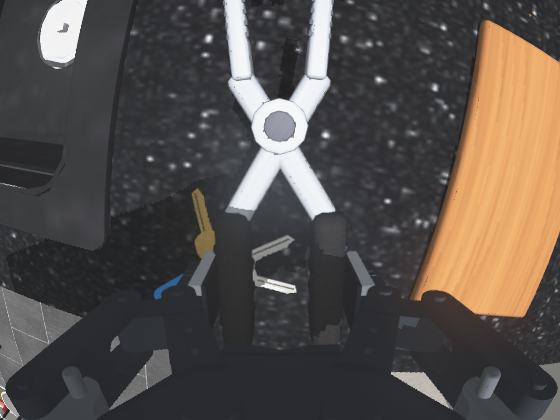

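```bash
python3 - <<'E'
from h import *
import pickle
q=pickle.load(open('t6.pkl','rb'))
s=4.6
f=lambda u,v,z:atz(q,(u+.5)/s+180-.5,(v+.5)/s+150-.5,z)
tl,tr=f(131,303,91.5),f(211,291,91.5); pin=f(191,430,95.6)
el,er=f(155,243,91),f(182,240,91); nut=f(151,152,116)
print(tl,tr,pin,el,er,nut,(tl+tr)/2,(el+er)/2)
st=telemetry.read_state()
Rt=R.from_quat(st['ee_rot']); P=st['position']
for n,w in [('tl',tl),('tr',tr),('pin',pin),('el',el),('er',er),('nut',nut),('clipmid wrist',np.array([587.2,70.4,91])),('axis wrist',np.array([622.8,77.8,91]))]:
    print(n,Rt.inv().apply(w-P).round(1))
E
```

```text
[556.7036624   85.73715851  91.5       ] [562.96869566  49.92552186  91.5       ] [499.87422176  55.80600427  95.6       ] [584.34231386  76.19836242  91.        ] [585.98815463  64.04269176  91.        ] [621.2466757   76.11548836 116.        ] [559.83617903  67.83134018  91.5       ] [585.16523425  70.12052709  91.        ]
tl [126.4 -18.2 -18.1]
tr [126.1  18.2 -18.2]
pin [ 65.1   1.  -22.4]
el [151.9  -3.8 -17.6]
er [151.3   8.5 -17.6]
nut [188.2   2.9 -42.5]
clipmid wrist [153.6   2.4 -17.6]
axis wrist [190.    1.6 -17.5]
```

{"api": "move_arm", "payload": {"deltas": "0 0.17 0.1 0 0 0;1 0 0 0 0 0;1 0 0 0 0 0;0.6 0 0 0 0 0;0.5 0 0 0 0 0;0.5 0 0 0 0 0;0.4 0 0 0 0 0;0 0 0 0 0 0;0 0 0 0 0 0"}}

```text
clock: 11.65
position: [474.5, 50.3, 71.3]
ee_rot: [0.996, 0.09, -0.0, 0.0]
contact_force: [0.3, 0.3, -2.1]
gripper_width: 54.7
```

```bash
cat > look.py <<'E'
from h import *
import pickle,sys
st=telemetry.read_state()
print(st['position'],R.from_quat(st['ee_rot']).as_matrix()[:,0].round(3),st['clock'],st['gripper_width'],st['contact_force'],st['wrist_torque'])
q,_=snap('top');pickle.dump(q,open(sys.argv[1]+'.pkl','wb'))
cv2.imwrite('pics/%s.png'%sys.argv[1],cv2.resize(q['pixels'][165:245,180:280],(750,600),interpolation=cv2.INTER_CUBIC))
E
python3 look.py t7
```

```text
[474.46480049  50.324954    71.26900523] [ 0.984  0.18  -0.   ] 11.65 54.74870238811562 [ 0.34313999  0.31040793 -2.08294514] [ 0.01836938  0.00141351 -0.02196562]
```

View pics/t7.png

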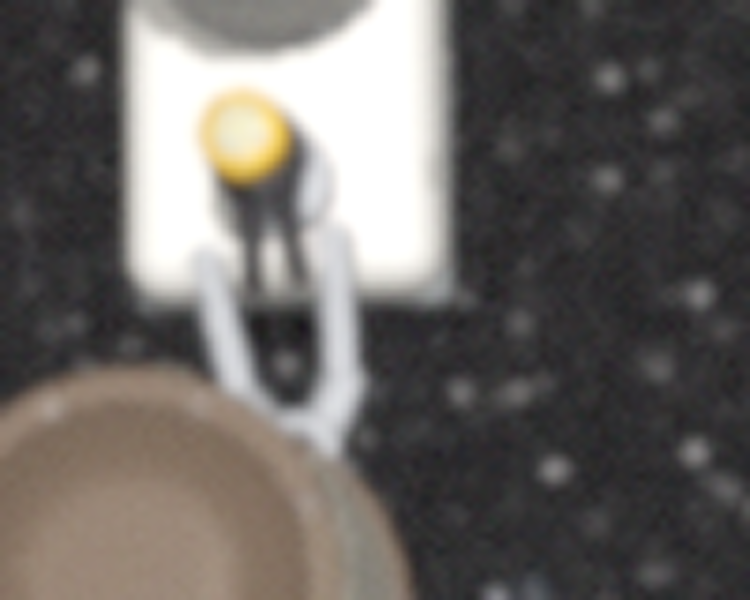

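The ears lie between the jaws (about (250..300,265) between 222 and 322). I advance 2 mm more, then squeeze in steps.

{"api": "move_arm", "payload": {"deltas": "0.2 0 0 0 0 0;0 0 0 0 0 0"}}

```text
clock: 11.95
position: [476.9, 50.8, 71.4]
ee_rot: [0.996, 0.091, 0.0, -0.0]
contact_force: [-0.7, -0.5, -0.6]
gripper_width: 54.7
```

{"api": "move_arm", "payload": {"deltas": "0 0 -0.04 0 0 0;0 0 -0.04 0 0 0;0 0 -0.03 0 0 0;0 0 0 0 0 0", "grip": 4.8}}

```text
clock: 12.45
position: [476.7, 50.8, 72.4]
ee_rot: [0.996, 0.091, 0.0, -0.0]
contact_force: [-0.1, -0.4, -1.6]
gripper_width: 47.9
```

```bash
python3 look.py t8; python3 - <<'E'
from h import *
print([round(telemetry.read_state()['gripper_width'],2) for _ in range(3)])
E
```

```text
[476.69154173  50.77861906  72.44957374] [0.984 0.18  0.   ] 12.45 47.94511264214951 [-0.10328745 -0.37437556 -1.56290698] [ 0.05007775 -0.00043394  0.0111831 ]
[48.66, 48.66, 48.66]
```

View pics/t8.png

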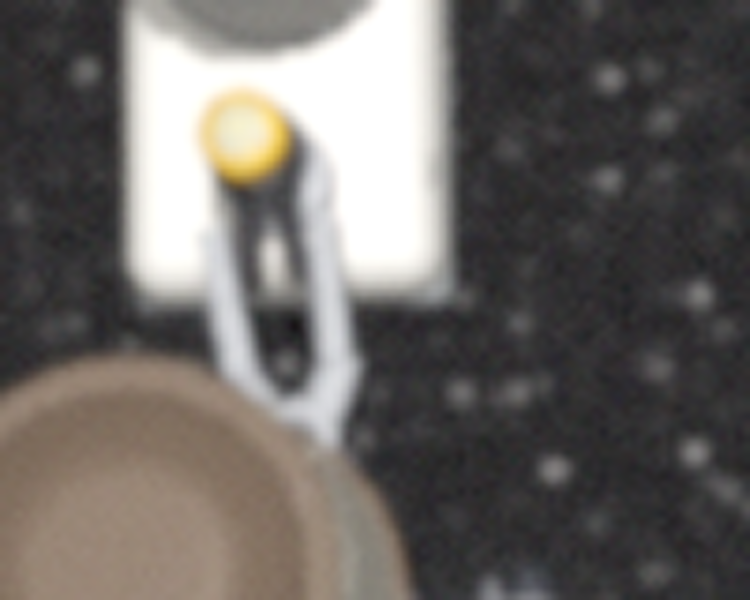

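{"api": "move_arm", "payload": {"deltas": "0 0 -0.02 0 0 0;0 0 -0.02 0 0 0;0 0 0 0 0 0", "grip": 4.55}}

```text
clock: 12.88
position: [476.5, 50.6, 72.8]
ee_rot: [0.996, 0.09, -0.0, 0.0]
contact_force: [-0.5, 0.2, -1.1]
gripper_width: 46.3
```

{"api": "move_arm", "payload": {"deltas": "0 0 -0.02 0 0 0;0 0 0 0 0 0;0 0 0 0 0 0", "grip": 4.4}}

```text
clock: 13.25
position: [476.1, 50.5, 72.8]
ee_rot: [0.996, 0.09, -0.001, 0.0]
contact_force: [-2.1, -0.8, -1.5]
gripper_width: 44.3
```

{"api": "move_arm", "payload": {"deltas": "0 0 -0.01 0 0 0;0 0 0 0 0 0;0 0 0 0 0 0", "grip": 4.3}}

```text
clock: 13.62
position: [475.8, 50.4, 72.8]
ee_rot: [0.996, 0.09, -0.001, 0.0]
contact_force: [-4.9, -0.6, -0.9]
gripper_width: 43.3
```

```bash
python3 look.py t9; sleep 0
```

```text
[475.80366708  50.42468406  72.80499905] [ 0.984  0.18  -0.002] 13.625 43.26398688716414 [-4.9291659  -0.57977159 -0.85626749] [-0.2864851   1.24198954 -0.03040278]
```

View pics/t9.png

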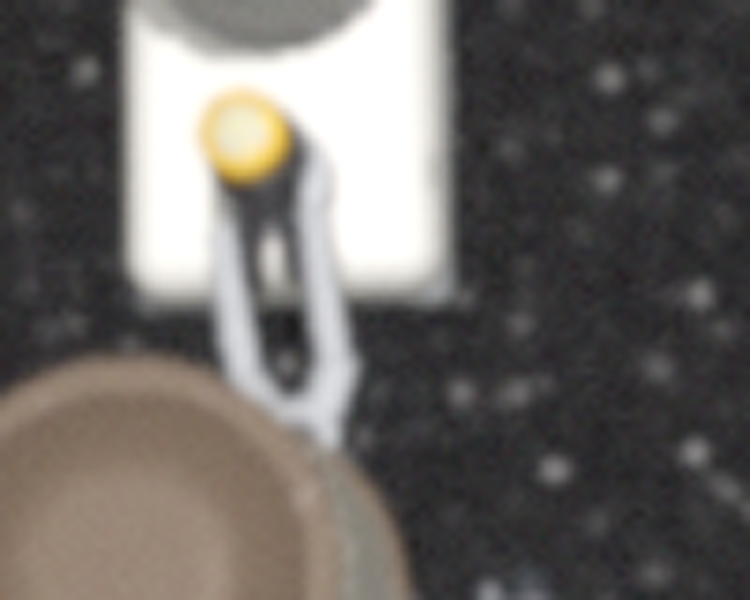

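Backward force of 4.9 N: closing rotates the handles, which carries the nose forward towards the ring. I ease off, back up 4 mm and squeeze again.

{"api": "move_arm", "payload": {"deltas": "0 0 0 0 0 0;0 0 0 0 0 0;-0.2 0 0 0 0 0;-0.2 0 0 0 0 0;0 0 0 0 0 0", "grip": 4.75}}

```text
clock: 14.3
position: [472.7, 50.1, 73.2]
ee_rot: [0.996, 0.091, 0.0, -0.0]
contact_force: [-0.0, 0.0, -1.8]
gripper_width: 47.5
```

{"api": "move_arm", "payload": {"deltas": "0 0 0 0 0 0;0 0 0 0 0 0;0 0 0 0 0 0", "grip": 4.5}}

```text
clock: 14.68
position: [472.6, 50.0, 73.0]
ee_rot: [0.996, 0.091, -0.0, 0.0]
contact_force: [-0.3, 0.4, -2.1]
gripper_width: 45.3
```

{"api": "move_arm", "payload": {"deltas": "0 0 0 0 0 0;0 0 0 0 0 0;0 0 0 0 0 0", "grip": 4.3}}

```text
clock: 15.05
position: [472.0, 49.7, 72.8]
ee_rot: [0.996, 0.09, -0.001, 0.0]
contact_force: [-2.8, -1.0, -1.8]
gripper_width: 43.5
```

```bash
python3 look.py t10
```

```text
[471.95897601  49.72651397  72.84672799] [ 0.984  0.18  -0.002] 15.05 43.483614148600424 [-2.81204667 -0.96272363 -1.83681657] [-0.01378202  0.97536086  0.08955091]
```

View pics/t10.png

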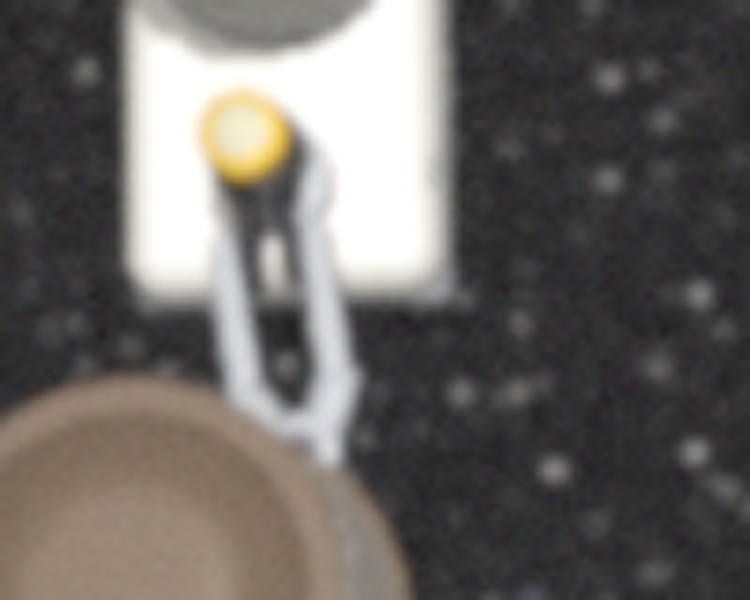

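{"api": "move_arm", "payload": {"deltas": "-0.03 0 0 0 0 0;-0.03 0 0 0 0 0;0 0 0 0 0 0", "grip": 4.2}}

```text
clock: 15.48
position: [471.6, 49.7, 73.0]
ee_rot: [0.996, 0.09, -0.001, 0.0]
contact_force: [-4.3, -0.3, -0.7]
gripper_width: 42.5
```

{"api": "move_arm", "payload": {"deltas": "-0.03 0 -0.01 0 0 0;0 0 0 0 0 0;0 0 0 0 0 0", "grip": 4.12}}

```text
clock: 15.85
position: [471.3, 49.7, 73.0]
ee_rot: [0.996, 0.09, -0.001, 0.0]
contact_force: [-4.2, -0.8, -1.0]
gripper_width: 41.6
```

{"api": "move_arm", "payload": {"deltas": "-0.03 0 0 0 0 0;0 0 0 0 0 0;0 0 0 0 0 0", "grip": 4.04}}

```text
clock: 16.23
position: [471.1, 49.7, 73.0]
ee_rot: [0.996, 0.09, -0.001, 0.0]
contact_force: [-5.1, 0.6, -1.5]
gripper_width: 41.0
```

```bash
python3 look.py t11
```

```text
[471.1424918   49.67008887  73.04980267] [ 0.984  0.18  -0.001] 16.225 41.006657063540466 [-5.12531394  0.56404568 -1.47766978] [-0.07227229  1.44858525  0.00811534]
```

View pics/t11.png

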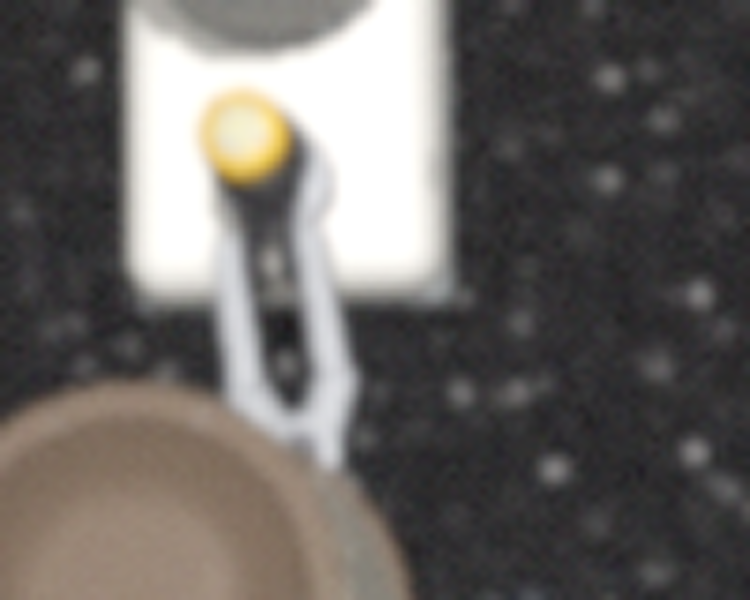

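The gap between the ears is narrowing. I continue in small steps.

{"api": "move_arm", "payload": {"deltas": "-0.03 0 0 0 0 0;0 0 0 0 0 0;0 0 0 0 0 0", "grip": 3.98}}

```text
clock: 16.65
position: [472.4, 50.2, 73.6]
ee_rot: [0.996, 0.091, 0.001, -0.0]
contact_force: [-0.3, -0.4, -1.1]
gripper_width: 40.3
```

{"api": "move_arm", "payload": {"deltas": "-0.03 0 0 0 0 0;0 0 0 0 0 0;0 0 0 0 0 0", "grip": 3.92}}

```text
clock: 17.02
position: [471.8, 50.1, 73.5]
ee_rot: [0.996, 0.091, 0.001, -0.0]
contact_force: [0.3, 0.5, -2.3]
gripper_width: 39.6
```

```bash
python3 look.py t12
```

```text
[471.79099402  50.13226856  73.50710356] [0.984 0.181 0.002] 17.025 39.6307915289627 [ 0.26754526  0.51745107 -2.34749608] [ 0.05603381 -0.01647643  0.03698888]
```

View pics/t12.png

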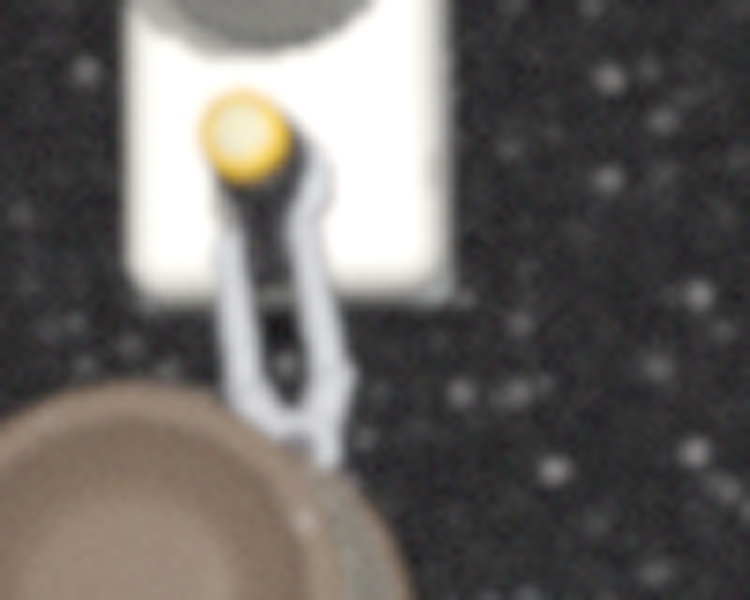

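The gap is gone and the axial force dropped to zero, so the clip has snapped. I open to the carry width and check.

{"api": "move_arm", "payload": {"deltas": "0 0 0 0 0 0;0 0 0.05 0 0 0;0 0 0.05 0 0 0;0 0 0 0 0 0", "grip": 4.7}}

```text
clock: 17.58
position: [470.9, 49.7, 72.1]
ee_rot: [0.996, 0.09, -0.0, 0.0]
contact_force: [0.6, -0.7, -1.3]
gripper_width: 46.9
```

{"api": "move_arm", "payload": {"deltas": "0 0 0 0 0 0;0 0 0.05 0 0 0;0 0 0.05 0 0 0;0 0 0 0 0 0", "grip": 5.4}}

```text
clock: 18.08
position: [471.0, 49.7, 71.2]
ee_rot: [0.996, 0.09, -0.0, 0.0]
contact_force: [-0.2, 0.5, -1.7]
gripper_width: 53.7
```

```bash
python3 look.py t13
```

```text
[470.95929533  49.71654596  71.16479012] [ 0.984  0.18  -0.   ] 18.075 53.724272854155 [-0.15673547  0.48170963 -1.70660095] [-0.04301633 -0.01514379  0.00013815]
```

View pics/t13.png

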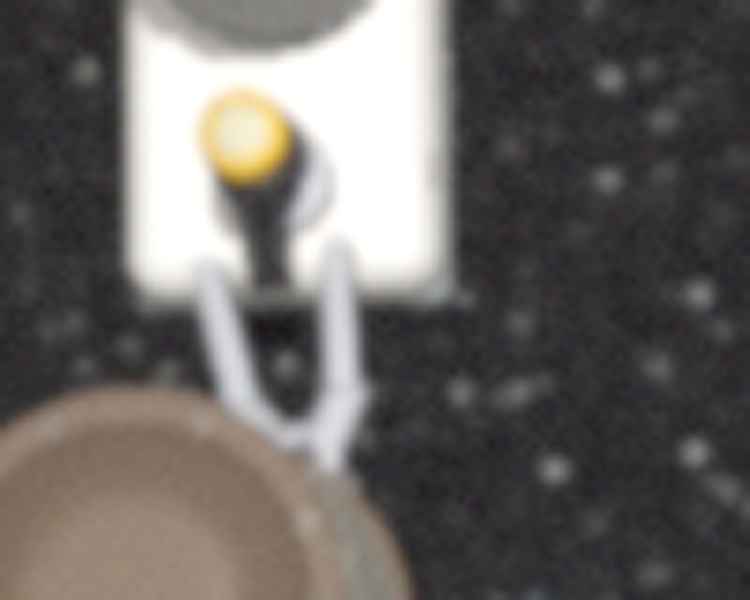

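The clip stays shut: the ears lie together at (268,245). Retreating.

{"api": "move_arm", "payload": {"deltas": "-0.5 0 0 0 0 0;-1.5 0 0 0 0 0;-2 0 0 0 0 0;-1.5 0 0 0 0 0;0 0 -2 0 0 0.093;0 0 -2 0 0 0.093;0 0 0 0 0 0;0 0 0 0 0 0"}}

```text
clock: 19.12
position: [416.1, 39.6, 110.6]
ee_rot: [1.0, -0.002, -0.001, 0.0]
contact_force: [0.5, 0.1, -3.0]
gripper_width: 54.4
```

```bash
python3 look.py t14;python3 - <<'E'
from h import *
import pickle
p,st=snap('wrist','w14.png');pickle.dump((p,st),open('w14.pkl','wb'))
def W(u,v):
    r=float(p['range_z'][v,u]); o,d=wray(p,st,u,v);T=np.array(p['tool_from_camera']); ax=R.from_quat(st['ee_rot']).apply(-T[:3,2])
    return (o+d*(r/np.dot(d,ax))-st['position']).round(1)
for u,v in [(279,125),(242,60),(318,60),(240,30),(320,30),(238,5),(322,5),(234,250),(325,250),(236,290),(322,290)]: print(u,v,W(u,v))
E
```

```text
[416.05045085  39.59383578 110.63262966] [ 1.    -0.004 -0.001] 19.125 54.41397897150263 [ 0.52722469  0.11839966 -2.97505789] [ 0.01117337  0.05843195 -0.02722883]
279 125 [65.8 -0.3 20.8]
242 60 [91.5 13.7 17.3]
318 60 [ 91.1 -15.   18.6]
240 30 [103.7  14.5  17.6]
320 30 [103.5 -16.   17.9]
238 5 [114.5  15.4  17.7]
322 5 [114.6 -17.1  17.3]
234 250 [17.1 18.  22.3]
325 250 [ 17.2 -18.4  22.7]
236 290 [-1.9 18.4 21. ]
322 290 [ -1.5 -18.1  21.9]
```

View pics/t14.png

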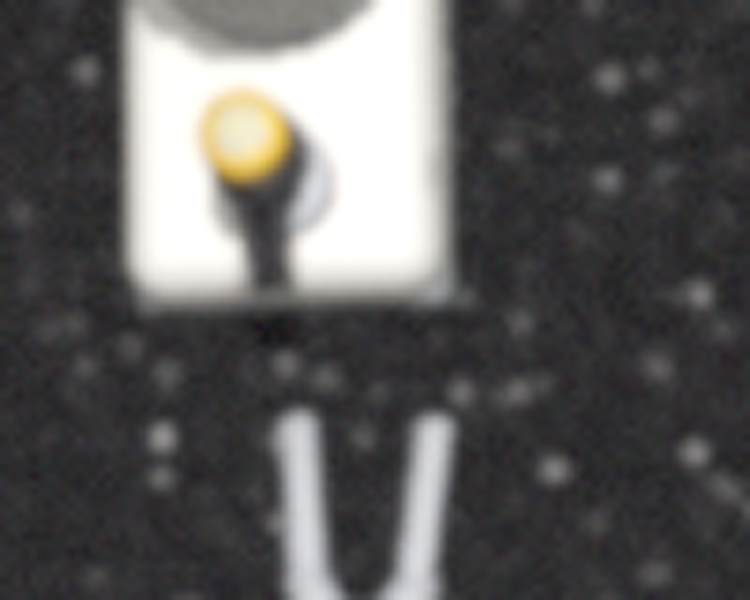

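View pics/w14.png

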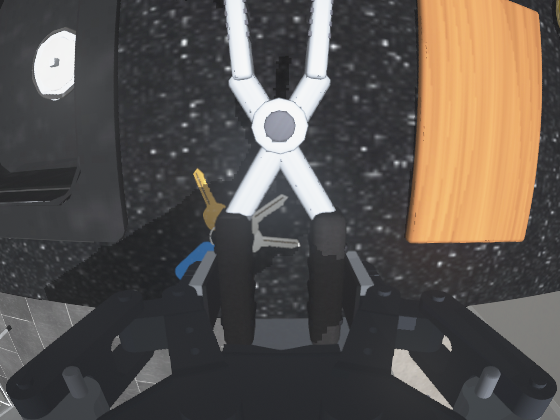

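The clip is shut and the pliers are level and held as before. I carry them back over the board.

{"api": "move_arm", "payload": {"deltas": "0.5 2 0 0 0 0;1 4 0 0 0 0;1 4 0 0 0 0;1 4 0 0 0 0;0.7 2.5 0 0 0 0;0.2 0.8 0 0 0 0;0 0 2.5 0 0 0;0 0 3 0 0 0;0 0 2.5 0 0 0;0 0 1 0 0 0;0 0 0 0 0 0;0 0 0 0 0 0"}}

```text
clock: 20.72
position: [460.8, -133.3, 22.0]
ee_rot: [1.0, -0.002, 0.001, 0.0]
contact_force: [-0.7, 0.3, -1.7]
gripper_width: 54.4
```

{"api": "move_arm", "payload": {"deltas": "0 0 0.4 0 0 0;0 0 0.3 0 0 0;0 0 0.15 0 0 0;0 0 0 0 0 0;0 0 0 0 0 0"}}

```text
clock: 21.35
position: [460.1, -133.4, 12.7]
ee_rot: [1.0, -0.002, 0.0, 0.0]
contact_force: [-0.5, 0.8, -1.3]
gripper_width: 54.4
```

{"api": "move_arm", "payload": {"deltas": "0 0 0.05 0 0 0;0 0 0.05 0 0 0;0 0 0 0 0 0"}}

```text
clock: 21.72
position: [460.1, -133.4, 11.7]
ee_rot: [1.0, -0.002, 0.0, 0.0]
contact_force: [-0.4, -0.0, -1.8]
gripper_width: 54.0
```

{"api": "move_arm", "payload": {"deltas": "0 0 0.05 0 0 0;0 0 0.05 0 0 0;0 0 0 0 0 0"}}

```text
clock: 22.1
position: [460.1, -133.4, 11.6]
ee_rot: [1.0, -0.002, 0.0, 0.0]
contact_force: [-2.4, 2.3, 7.5]
gripper_width: 54.2
```

Contact with the board (+7.5 N, position stopped). Releasing; the fingers retract upwards as they open.

{"api": "move_arm", "payload": {"deltas": "0 0 0 0 0 0;0 0 0 0 0 0;0 0 0 0 0 0;0 0 0 0 0 0;0 0 0 0 0 0", "grip": 8.54}}

```text
clock: 22.72
position: [460.1, -133.4, 10.6]
ee_rot: [1.0, -0.002, -0.0, 0.0]
contact_force: [-0.3, -0.3, 0.0]
gripper_width: 85.1
```

{"api": "move_arm", "payload": {"deltas": "0 0 -0.5 0 0 0;0 0 -2 0 0 0;0 0 -4 0 0 0;0 0 -4 0 0 0;0 0 -4 0 0 0;0 0 -1 0 0 0;0 0 0 0 0 0;0 0 0 0 0 0"}}

```text
clock: 23.72
position: [459.0, -133.3, 164.3]
ee_rot: [1.0, -0.003, -0.002, -0.0]
contact_force: [-0.8, -0.1, -0.2]
gripper_width: 85.4
```

```bash
python3 look.py t20;python3 - <<'E'
from h import *
import pickle
p,st=snap('wrist','w20.png')
q=pickle.load(open('t20.pkl','rb'))
cv2.imwrite('pics/t20f.png',q['pixels'])
def W(u,v):
    r=float(p['range_z'][v,u]); o,d=wray(p,st,u,v);T=np.array(p['tool_from_camera']); ax=R.from_quat(st['ee_rot']).apply(-T[:3,2])
    return (o+d*(r/np.dot(d,ax))).round(1)
pts=np.array([W(u,v) for v in range(20,300,2) for u in range(215,350,2)])
s=pts[(pts[:,2]>24)&(pts[:,2]<50)]
for a in range(420,600,10):
    t=s[(s[:,0]>=a)&(s[:,0]<a+10)]
    if len(t): print(a,len(t),t[:,1].min(),t[:,1].max(),np.median(t[:,2]))
E
```

```text
[ 459.00015535 -133.32675961  164.2931954 ] [ 1.    -0.005 -0.003] 23.725 85.39502570020674 [-0.80135512 -0.08889332 -0.16311979] [-0.00619757  0.04690496 -0.03513134]
420 23 -160.9 -105.2 32.9
430 81 -162.8 -105.3 33.4
440 97 -162.6 -105.7 33.4
450 86 -162.4 -106.1 33.3
460 98 -162.4 -106.3 33.349999999999994
470 100 -161.9 -106.6 33.349999999999994
480 99 -160.0 -106.8 33.1
490 93 -158.5 -110.1 27.5
500 85 -149.9 -117.1 27.5
510 53 -143.0 -124.2 28.4
520 74 -144.8 -122.5 32.099999999999994
530 102 -151.6 -115.8 27.9
540 72 -153.3 -114.2 28.4
550 55 -153.2 -114.5 29.6
560 54 -155.0 -112.8 29.6
570 60 -154.9 -111.1 29.85
580 36 -155.0 -111.2 29.5
```

View pics/w20.png

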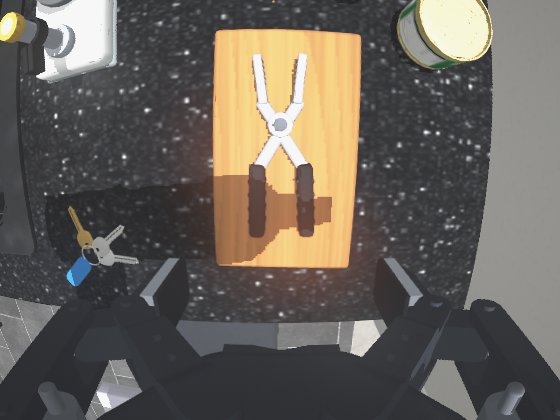

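View pics/t20f.png

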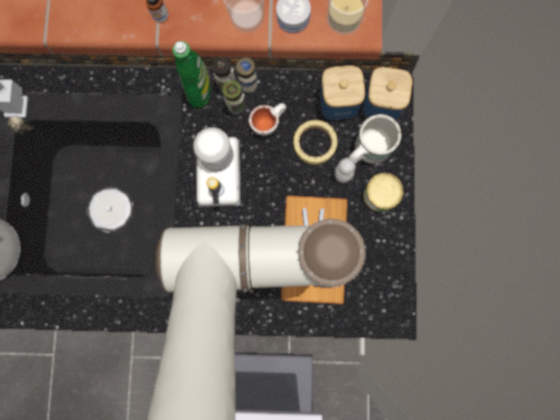

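The wrist view shows the pliers lying flat on the board, hinge at (280,125), with grip tops at z≈33 and jaw tops at z≈29.5. The top view shows the clip's ears together at (214,197), and the bystanders where they were. Handing in.

```bash
python3 -c "
from bench import arm
print(arm.job_done())"
```

```text
the job is handed in; nothing more can be done
None
```

The clip on the pipe is shut and the pliers are back flat on the board. I handed the job in at about 24 s of the 64 s allowed; no verdict is reported.

- **Squeeze:** I gripped the pliers by the rubber grips and put the jaws round both ears. My first approach built up about 5 N of backward push, because closing the handles carries the nose forward. I eased off, backed up 4 mm and squeezed again in small steps until the ears came together at about 40 mm over the grips.
- **Clip:** The axial push dropped to zero at that moment. With the jaws open and withdrawn, the top view still showed the ears lying together.
- **Pliers:** They measured level on the board, with the hinge pin at about (525, -133) mm. The board's target point is near (519, -139), so this is well inside the limits. The gripper is open and clear, 150 mm above.
- **Bystanders:** They look unmoved in the final picture.

I could not measure the force on the clip directly. I judged it only from the step size, the wrist force and the pictures. No check failed at the end.

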